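# Lay out the trimming corner of a hatmaker's bench

## Task

Lay out the trimming corner for the next hat: first stand the wide pot in the middle of the cork mat, then nest the medium pot inside it, and then the narrow pot inside the medium one. Also stand the thread spool upright on the bench midway between the cork mat and the wooden hat block, and set the iron pattern weight, knob up, in the middle of the stack of pattern cards. Leave the glass jar where it is.

Things in the scene. Friction and masses are not known exactly. Their poses are not given: they have to be found in the camera images.
- wide_pot: the widest and lowest of three open aluminium pots, a straight-sided round cup: outer diameter 68 mm, height 30 mm, wall 3 mm (inner diameter 62 mm), floor 4 mm thick, about 0.12 kg. Loose, upright. Origin: centre of its underside, z up along its axis
- medium_pot: the middle one of the three open aluminium pots: outer diameter 48 mm, height 52 mm, wall 3 mm (inner diameter 42 mm), floor 4 mm, about 0.09 kg; nested in the wide pot it stands 26 mm above that pot's rim. Loose, upright. Origin: centre of its underside, z up
- narrow_pot: the narrowest and tallest of the three open aluminium pots: outer diameter 30 mm, height 78 mm, wall 3 mm, about 0.07 kg; nested in the medium pot it stands 30 mm above that pot's rim. Loose, upright. Origin: centre of its underside, z up
- spool: wooden spool full of grey thread, a closed upright cylinder: diameter 36 mm, height 55 mm, about 0.06 kg. Loose. Origin: centre of its underside, z up
- weight: dark iron pattern weight: round base of diameter 56 mm and height 22 mm, a thin neck, and on top a round knob of diameter 24 mm from 36 to 56 mm height, by which to lift it; about 0.5 kg. Loose, upright. Origin: centre of its underside, z up
- mat: round flat cork mat lying on the bench, diameter 100 mm, 6 mm thick, fixed. Origin: centre of its underside, so its top is at 6 mm in z
- block: small round wooden hat block, a pale dome of diameter 120 mm and height 70 mm standing on the bench, fixed. Origin: centre of its underside. Its centre is 220 to 265 mm from that of the cork mat, on either side of it; the block's y axis passes within 10 mm of the mat's centre
- cards: stack of pattern cards lying flat on the bench, 90 mm (its x) by 120 mm (its y), 8 mm thick, fixed. Origin: centre of its underside, so its top is at 8 mm in z
- jar: bystander: closed glass jar with a steel lid, diameter 72 mm, height 91 mm, loose, not to be moved. Origin: centre of its underside
There are look-alikes about, which are no part of the job. Leave any purple or yellow look-alike of the weight alone. Leave any turquoise look-alike of the narrow_pot alone.

How it is judged:
By the outcome, as a careful person would: the job done as asked, in the order asked, and still so for the second after the job is handed in, with the robot touching nothing.
It also fails if it takes over 122 s, if anything falls off the work surface, if the arm or the gripper's body presses on something with over 40 N, if the wrist force passes 120 N, or if a joint passes its speed limit or range.

## Robot

A 6-joint arm with a two-finger parallel gripper is mounted at the origin on the work surface. World frame = base frame: x ahead of the robot, y to its left, z up, the work surface at z = 0. Lengths are in m, angles in rad, forces in N, time in s.
With the tool pointing down it reaches from about 0.225 to 0.725 m from the base axis. Payload 3.1 kg.
Tool frame: the origin (TCP) lies between the finger pads; the fingertips stand 11 mm ahead of it and the grasp point (between the pads) lies 8 mm behind it; z points along the fingers, y is the line along which they close (so a half turn about z gives the same grasp; the last joint's range is limited). The gripper opens to 85 mm and grips with 20 to 120 N. Pads are 22 mm wide; open, the fingers measure 114 mm over their backs; the gripper's body (76 mm by 85 mm) begins 54 mm behind the grasp point. The pads swing forward as they close: fully open they stand 13 mm farther back than shut.
Start: joints at [-0.128, 0.048, 0.099, 1.622, 0, 1.443], TCP at [0.525, -0, 0.242] pointing down, gripper open.
Joint ranges: [-2.91, 2.91], [-0.99, 1.94], [-1.21, 1.42], [-2.12, 2.29], [-1.49, 1.47], [-3.14, 3.14]. Speed limits (rad/s): [2.79, 2.79, 3.14, 3.14, 3.14, 3.14].

## Interface

Orientations are given as [roll, pitch, yaw] about the fixed x, y, z axes, in that order (R = Rz(yaw) Ry(pitch) Rx(roll)).
In Python, from cell import env gives the robot as it stands.
- The arm moves only by the tool carry_out, never from a script. Its argument "plan" is a list of rows, each an object of numbers: "wx", "wy", "wz": the turn, a rotation vector about the tool's x, y, z in units of 6 degrees (1.0 is 6 degrees); "x", "y", "z": the shift along the tool's x, y, z in units of 25 mm (1.0 is 25 mm); "claw": the finger opening in mm, from 0 to 85.4. In form: [{"wx": .., "wy": .., "wz": .., "x": .., "y": .., "z": .., "claw": ..}, ...]. A call has exactly 10 rows; each row shifts and turns the commanded pose from where the row before left it, along the tool's axes as they then stand; what a row does not reach is not made up. A row lasts 1/10 s, in which the tool goes at most 50 mm and 8.59 degrees, less where a joint would pass 70% of its speed; a pose out of reach is approached as far as the arm can. A call is refused whole if a number of a shift passes 1 or a number of a turn 1, either way. A call with a gripper value outside its range is refused whole. The fingers move at their own pace and stop on an object; "force" is the grip in N (left out, the last holds). Time passes only in rows, so rows that do not move let the fingers close, or fill a call up. It gives the time, the measured TCP pose, the force, the opening and the grip force at its end, in the units of the state.
- env.observe(): the state, without advancing time (a new reading comes with each control period).
- env.get_image(name): name is "scene" or "side" or "wrist"; returns a dict with "frame" (480x640x3 uint8, blue, green, red), "depth" (480x640 float32, m along the optical axis (not along the pixel's ray), 0 where there is no reading), "mtx" (3x3 intrinsics, pixels), "k1" (the pictures are not rectified: a ray, as slopes to the right and down, at radius r is drawn at 1 + k1 r^2 times it, then the intrinsics apply), "rvec" (rotation vector, rad) and "tvec" (3), from world to camera coordinates, as OpenCV has them; the wrist camera has in their place "hand_eye" (4x4, takes a point from camera to tool coordinates, whose origin is the TCP and whose axes are the flange's). Camera axes: x right, y down, z forward; pixel columns grow to the right and rows downward; lengths in m; the calibration is good to about 2 mm. A picture is of the moment at which its call begins: read the wrist's pose just before it.
- env.hand_in(): hands the job in; it is judged then, once.
Trained networks look in the newest picture that a camera, given by its name, has taken for a name from the list of things; names that differ only in an ending like _2 or _b are one class to them, and where a whole thing is asked for, a point or a joint stands for the part that bears it (a point fixed in the world has none). Each returns a list of dicts, best first, with "p" (0 to 1); they miss things now and then, are a little off and sometimes report something else, mostly with a low value. They report only what shows in the picture. A call takes as long as a camera call. They do not tell look-alikes from the thing itself.
- env.find_in(camera, thing): "at" ([x, y, z] in m, in world coordinates, good to about 4 mm: the middle of the surface that is visible of it).
The state is a dict: "time": time; "qpos": joint angles; "dq": joint speeds; "joint_efforts": joint torques, N m; "tcp_pos": TCP position; "orientation": TCP orientation; "wrist_force": force on the tool from outside, world axes, zero at the start; "torque": the same for the moment, N m; "finger_gap": finger opening in m; "grip_force": force on a finger pad.
Only numpy, scipy, OpenCV 4.12 (cv2) and the standard library are available. Lean on these libraries where they do the work, as an engineer would, in place of code of your own. Each camera call takes 0.05 s, during which the arm holds its last target. There are 200 camera calls.

## Working session

There is one attempt and no reset: what is moved stays moved. The work goes in short steps, Python scripts to look and compute and a tool call to move; the robot and the scene stay as the last step left them, time stands still between calls to the robot, and variables do not carry over. Pictures are saved under pics/ and viewed, at most 14 in all, crops included, and the job is handed in when it is done.

Besides the shell and the picture viewer there is one more tool, called after ">>>" as name([rows], argument=value, ...), one row to a line, values as JSON. carry_out: Moves the arm, as the interface text tells. Its arguments: {"type":"object","properties":{"plan":{"type":"array"},"force":{"type":"number"}},"required":["plan"]}

```bash
mkdir -p pics; ls
cat > h.py <<'E'
import numpy as np, cv2
from cell import env
from scipy.spatial.transform import Rotation as R
def cloud(im, T=None):
    K=im["mtx"]; d=im["depth"]; h,w=d.shape
    u,v=np.meshgrid(np.arange(w),np.arange(h))
    k=float(np.ravel(im["k1"])[0])
    n=cv2.undistortPoints(np.stack([u,v],-1).reshape(-1,1,2).astype(np.float64),np.array(K,float),np.array([k,0,0,0.])).reshape(h,w,2)
    P=np.dstack([n[...,0]*d,n[...,1]*d,d])
    if T is None:
        Rm=cv2.Rodrigues(np.array(im["rvec"],float))[0]; P=(P-np.ravel(im["tvec"]))@Rm
    else: P=P@T[:3,:3].T+T[:3,3]
    P[d==0]=np.nan
    return P
E
python3 - <<'E'
from h import *
print(env.observe())
for c in ("scene","side"):
    im=env.get_image(c); cv2.imwrite(f"pics/{c}0.png",im["frame"]); np.save(f"{c}0.npy",cloud(im))
    for t in "wide_pot medium_pot narrow_pot spool weight mat block cards jar".split():
        print(c,t,[(np.round(r["at"],3).tolist(),round(r["p"],2)) for r in env.find_in(c,t)])
E
```

```text
pics
{'time': 0.0, 'qpos': array([-1.27804226e-01,  4.87270825e-02,  9.75768728e-02,  1.62198342e+00,
        1.93772468e-05,  1.44302400e+00]), 'dq': array([-1.50931371e-04, -1.39567794e-04, -1.00447086e-03,  7.10888016e-04,
        8.01869409e-05, -9.15974647e-04]), 'joint_efforts': array([ 2.96208136e-04, -3.38780022e+01,  3.20016932e+01,  2.03766406e-02,
       -2.11149008e-04,  6.20949692e-06]), 'tcp_pos': array([5.24415663e-01, 6.62064365e-05, 2.41118919e-01]), 'orientation': array([-3.13927687e+00, -3.17049875e-04,  1.57076404e+00]), 'wrist_force': array([-0.46411641,  0.49873797,  0.6261816 ]), 'torque': array([ 0.01530412, -0.0833846 , -0.07091033]), 'grip_force': 0.0, 'finger_gap': 0.08516540982551928}
scene wide_pot [([0.437, 0.012, 0.012], 0.71)]
scene medium_pot [([0.434, -0.176, 0.038], 0.94)]
scene narrow_pot [([0.372, 0.297, 0.054], 0.84), ([0.462, 0.299, 0.051], 0.76)]
scene spool [([0.351, -0.318, 0.036], 0.93)]
scene weight [([0.436, 0.175, 0.022], 0.78), ([0.545, 0.184, 0.02], 0.76), ([0.339, 0.114, 0.015], 0.67)]
scene mat [([0.654, -0.112, 0.004], 0.72)]
scene block [([0.694, 0.136, 0.058], 0.97)]
scene cards [([0.597, 0.316, 0.01], 0.9)]
scene jar [([0.579, -0.314, 0.068], 0.8)]
side wide_pot [([0.444, 0.005, 0.014], 0.63)]
side medium_pot [([0.422, -0.159, 0.033], 0.7)]
side narrow_pot [([0.361, 0.316, 0.051], 0.96), ([0.446, 0.311, 0.05], 0.8)]
side spool [([0.348, -0.311, 0.036], 0.57)]
side weight [([0.531, 0.196, 0.019], 0.92), ([0.426, 0.186, 0.022], 0.87), ([0.333, 0.122, 0.022], 0.72)]
side mat [([0.65, -0.102, 0.004], 0.56)]
side block [([0.661, 0.177, 0.054], 0.87)]
side cards [([0.589, 0.32, 0.006], 0.74)]
side jar [([0.556, -0.304, 0.056], 0.62)]
```

View pics/scene0.png

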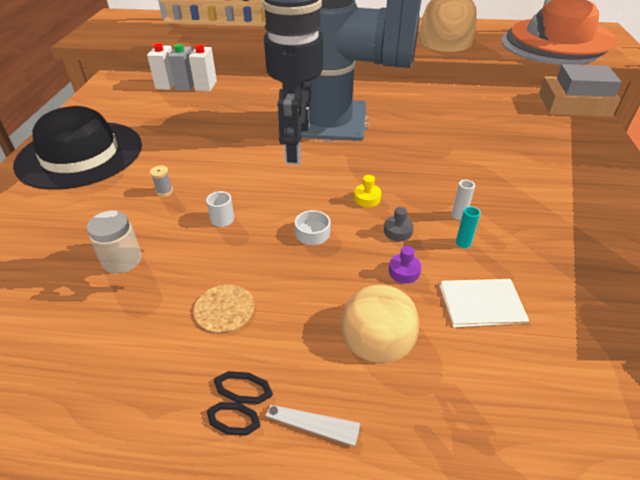

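View pics/side0.png

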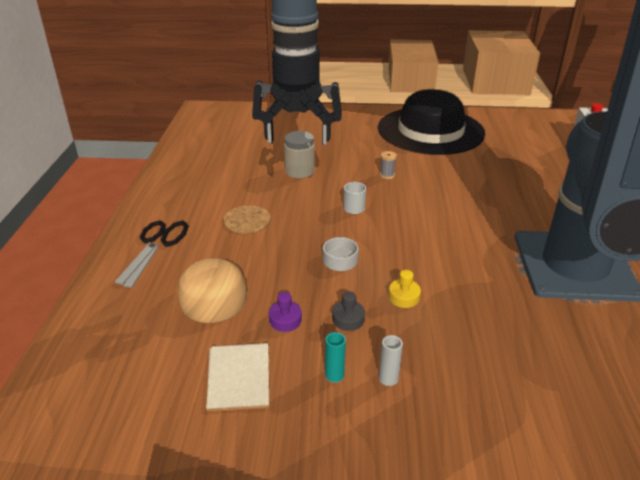

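Scene picture: candidates for the weight are dark (398,225), yellow (368,192) and purple (405,265). For the narrow pot they are aluminium (463,200) and turquoise (467,228). The choices are the dark weight and the aluminium pot. Next I fit known profiles to the depth data.

```bash
cat > fit.py <<'E'
from h import *
from scipy.optimize import least_squares
def pot(ro,h,w=.003,f=.004): return [(ro,0),(ro,h),(ro-w,h),(ro-w,f),(0,f)]
a=np.linspace(0,np.pi/2,25)
PR=dict(wide_pot=pot(.034,.03),medium_pot=pot(.024,.052),narrow_pot=pot(.015,.078),spool=[(.018,0),(.018,.055),(0,.055)],
 weight=[(.028,0),(.028,.022),(.006,.022),(.006,.036),(.012,.037),(.012,.055),(0,.056)],jar=[(.036,0),(.036,.091),(0,.091)],
 block=[(.06*np.cos(t),.07*np.sin(t)) for t in a])
def pd(q,poly):
    b=np.full(len(q),9.)
    for p0,p1 in zip(poly[:-1],poly[1:]):
        p0,p1=np.array(p0),np.array(p1);e=p1-p0
        t=np.clip((q-p0)@e/(e@e),0,1); b=np.minimum(b,np.linalg.norm(q-p0-t[:,None]*e,axis=1))
    return b
def fit(P,name,c,z0=0.,zmin=.006):
    poly=PR[name]; rm=max(p[0] for p in poly)+.008; hm=max(p[1] for p in poly)
    P=P.reshape(-1,3);P=P[np.isfinite(P[:,0])]; c=np.array([*c[:2],z0])
    for _ in range(4):
        r=np.hypot(*(P[:,:2]-c[:2]).T); m=(r<rm)&(P[:,2]>z0+zmin)&(P[:,2]<z0+hm+.012); Q=P[m]
        f=lambda x: pd(np.c_[np.hypot(*(Q[:,:2]-x[:2]).T),Q[:,2]-x[2]],poly)
        s=least_squares(f,c,loss="soft_l1",f_scale=.002); c=s.x
    return c,len(Q),np.median(f(c))
E
python3 - <<'E'
from fit import *
S=dict(wide_pot=(.44,.008),medium_pot=(.428,-.167),narrow_pot=(.366,.307),spool=(.35,-.315),weight=(.43,.18),jar=(.565,-.31),block=(.675,.15))
for c in("scene","side"):
    P=np.load(c+"0.npy"); F=cv2.imread(f"pics/{c}0.png").reshape(-1,3).astype(int); Q=P.reshape(-1,3)
    for n in S:
        x,k,e=fit(P,n,S[n]); print(c,n,x.round(4),k,e.round(4))
    if c=="scene": print("bench z",[np.nanmedian(Q[(abs(Q[:,0]-x)<.03)&(abs(Q[:,1]-y)<.03),2]).round(4) for x,y in((.55,-.1),(.5,.05),(.45,-.25))])
    # mat and cards: by height
    for n,c0,r,lo,hi in(("mat",(.652,-.107),.065,.003,.010),("cards",(.593,.318),.09,.004,.013)):
        m=(np.hypot(Q[:,0]-c0[0],Q[:,1]-c0[1])<r)&(Q[:,2]>lo)&(Q[:,2]<hi)
        if n=="cards": m&=(F.min(1)>140)
        p=Q[m,:2].astype(np.float32); print(c,n,m.sum(),np.median(Q[m,2]).round(4),cv2.minEnclosingCircle(p) if n=="mat" else cv2.minAreaRect(p*1000),p.mean(0))
E
```

```text
scene wide_pot [0.4489 0.0136 0.0026] 677 0.0008
scene medium_pot [ 0.4241 -0.173   0.0022] 714 0.0007
scene narrow_pot [0.3642 0.3004 0.0007] 541 0.0007
scene spool [ 3.438e-01 -3.221e-01 -3.000e-04] 444 0.0009
scene weight [ 0.4281  0.1779 -0.0016] 679 0.0007
scene jar [ 0.5562 -0.3289 -0.0018] 2424 0.0007
scene block [0.6712 0.1436 0.0065] 4753 0.0023
bench z [np.float64(-0.0018), np.float64(-0.0012), np.float64(-0.0019)]
scene mat 1967 0.0044 ((0.6506482362747192, -0.110869862139225), 0.05061262845993042) [ 0.65247643 -0.11043589]
scene cards 3098 0.0065 ((593.3727416992188, 313.5079650878906), (95.24545288085938, 126.39220428466797), 7.4472174644470215) [0.59468055 0.314431  ]
side wide_pot [0.4458 0.011  0.0023] 756 0.0008
side medium_pot [ 0.4229 -0.1752  0.0031] 601 0.0008
side narrow_pot [0.3631 0.2993 0.0006] 894 0.0007
side spool [ 0.3462 -0.3265  0.0009] 354 0.0012
side weight [4.263e-01 1.743e-01 1.000e-04] 901 0.0007
side jar [ 5.569e-01 -3.323e-01  5.000e-04] 1280 0.0012
side block [0.666  0.144  0.0081] 3511 0.0023
side mat 1012 0.006 ((0.6488016843795776, -0.1094239354133606), 0.06415130943059921) [ 0.6483275 -0.1098938]
side cards 3578 0.0082 ((591.1240844726562, 312.277099609375), (91.38815307617188, 123.18846130371094), 8.69969367980957) [0.5899065  0.31565657]
```

Run:
```python
import cv2
a=cv2.imread("pics/scene0.png")[170:290,300:500]
cv2.imwrite("pics/crop.png",cv2.resize(a,None,fx=4,fy=4,interpolation=cv2.INTER_CUBIC))
```

```text
(no output)
```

View pics/crop.png

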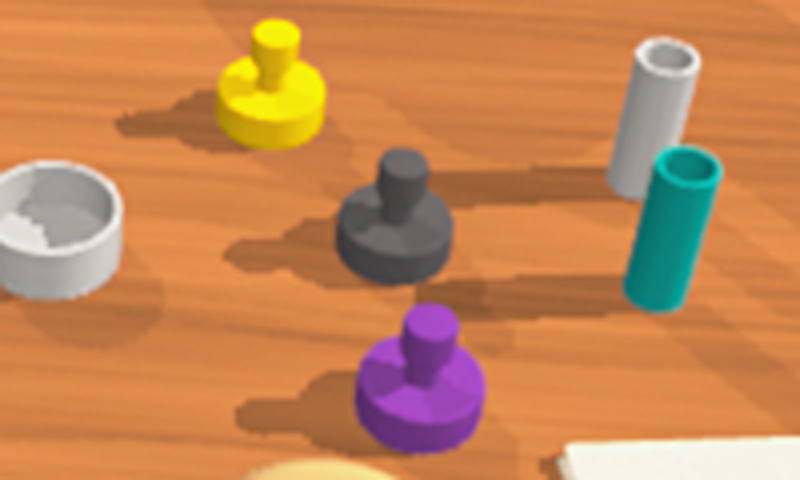

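The crop confirms it: dark weight centred near (395,215), aluminium pot near (650,115), with the yellow, purple and turquoise look-alikes clearly distinct. The tool axes are x = world +y, y = world +x, z = down. First I reach for the wide pot at about (.447,.012).

>>> carry_out([
  {"y": -0.62,"x": 0.1,"z": 0.8,"claw": 85},
  {"y": -0.62,"x": 0.1,"z": 0.8,"claw": 85},
  {"y": -0.62,"x": 0.1,"z": 0.8,"claw": 85},
  {"y": -0.62,"x": 0.1,"z": 0.8,"claw": 85},
  {"y": -0.62,"x": 0.1,"z": 0.8,"claw": 85},
  {"z": 0.8,"claw": 85},
  {"z": 0.8,"claw": 85},
  {"z": 0.6,"claw": 85},
  {"z": 0.4,"claw": 85},
  {"z": 0,"claw": 85},
], force=30)

```text
$.plan[0]: bad value
```

>>> carry_out([
  {"wx": 0,"wy": 0,"wz": 0,"x": 0.1,"y": -0.62,"z": 0.8,"claw": 85},
  {"wx": 0,"wy": 0,"wz": 0,"x": 0.1,"y": -0.62,"z": 0.8,"claw": 85},
  {"wx": 0,"wy": 0,"wz": 0,"x": 0.1,"y": -0.62,"z": 0.8,"claw": 85},
  {"wx": 0,"wy": 0,"wz": 0,"x": 0.1,"y": -0.62,"z": 0.8,"claw": 85},
  {"wx": 0,"wy": 0,"wz": 0,"x": 0.1,"y": -0.62,"z": 0.8,"claw": 85},
  {"wx": 0,"wy": 0,"wz": 0,"x": 0,"y": 0,"z": 0.8,"claw": 85},
  {"wx": 0,"wy": 0,"wz": 0,"x": 0,"y": 0,"z": 0.8,"claw": 85},
  {"wx": 0,"wy": 0,"wz": 0,"x": 0,"y": 0,"z": 0.6,"claw": 85},
  {"wx": 0,"wy": 0,"wz": 0,"x": 0,"y": 0,"z": 0.4,"claw": 85},
  {"wx": 0,"wy": 0,"wz": 0,"x": 0,"y": 0,"z": 0,"claw": 85},
], force=30)

```text
time: 2.0
tcp_pos: [0.4462, 0.0126, 0.0758]
orientation: [-3.138, -0.0, 1.571]
wrist_force: [-0.4, 0.3, -0.4]
finger_gap: 0.0851
grip_force: 0.0
```

```bash
cat >> fit.py <<'E'
def wcloud():
    s=env.observe(); im=env.get_image("wrist"); T=np.eye(4); T[:3,:3]=R.from_euler("xyz",s["orientation"]).as_matrix(); T[:3,3]=s["tcp_pos"]
    return cloud(im,T@np.array(im["hand_eye"])),im
E
python3 - <<'E'
from fit import *
P,im=wcloud(); cv2.imwrite("pics/w1.png",im["frame"])
print(fit(P,"wide_pot",(.447,.012)), np.isfinite(P[...,0]).sum())
E
```

```text
(array([4.45677237e-01, 1.28961858e-02, 1.06092082e-04]), 5294, np.float64(0.0005666484730065639)) 305988
```

View pics/w1.png

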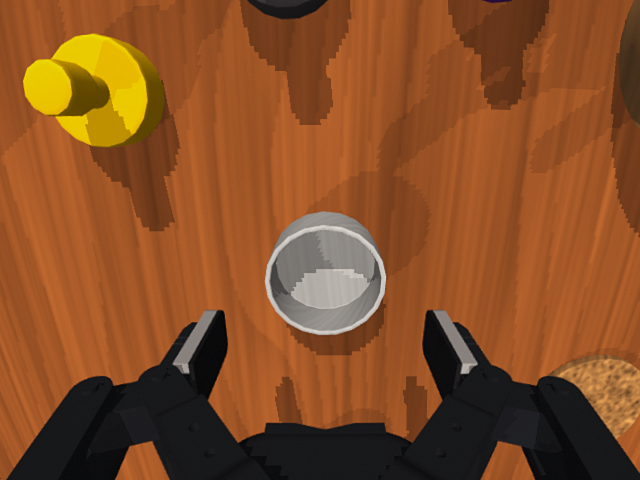

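The wrist view shows the wide pot at (326,280), centred between the fingertips (about 222 and 430). The fit agrees to within 1 mm, so I go down and close.

>>> carry_out([
  {"wx": 0,"wy": 0,"wz": 0,"x": 0,"y": 0,"z": 0.8,"claw": 85},
  {"wx": 0,"wy": 0,"wz": 0,"x": 0,"y": 0,"z": 0.8,"claw": 85},
  {"wx": 0,"wy": 0,"wz": 0,"x": 0,"y": 0,"z": 0.5,"claw": 85},
  {"wx": 0,"wy": 0,"wz": 0,"x": 0,"y": 0,"z": 0.3,"claw": 85},
  {"wx": 0,"wy": 0,"wz": 0,"x": 0,"y": 0,"z": 0,"claw": 85},
  {"wx": 0,"wy": 0,"wz": 0,"x": 0,"y": 0,"z": 0,"claw": 60},
  {"wx": 0,"wy": 0,"wz": 0,"x": 0,"y": 0,"z": 0,"claw": 60},
  {"wx": 0,"wy": 0,"wz": 0,"x": 0,"y": 0,"z": 0,"claw": 60},
  {"wx": 0,"wy": 0,"wz": 0,"x": 0,"y": 0,"z": 0,"claw": 60},
  {"wx": 0,"wy": 0,"wz": 0,"x": 0,"y": 0,"z": 0,"claw": 60},
], force=30)

```text
time: 3.05
tcp_pos: [0.4488, 0.0124, 0.0187]
orientation: [3.139, 0.0, 1.571]
wrist_force: [-0.6, 0.3, 6.1]
finger_gap: 0.0664
grip_force: 34.2
```

>>> carry_out([
  {"wx": 0,"wy": 0,"wz": 0,"x": 0,"y": 0,"z": -0.4,"claw": 60},
  {"wx": 0,"wy": 0,"wz": 0,"x": 0,"y": 0,"z": -0.8,"claw": 60},
  {"wx": 0,"wy": 0,"wz": 0,"x": 0,"y": 0,"z": -0.8,"claw": 60},
  {"wx": 0,"wy": 0,"wz": 0,"x": -0.4,"y": 0.6,"z": -0.8,"claw": 60},
  {"wx": 0,"wy": 0,"wz": 0,"x": -0.5,"y": 0.8,"z": 0,"claw": 60},
  {"wx": 0,"wy": 0,"wz": 0,"x": -0.5,"y": 0.8,"z": 0,"claw": 60},
  {"wx": 0,"wy": 0,"wz": 0,"x": -0.5,"y": 0.8,"z": 0,"claw": 60},
  {"wx": 0,"wy": 0,"wz": 0,"x": -0.5,"y": 0.8,"z": 0,"claw": 60},
  {"wx": 0,"wy": 0,"wz": 0,"x": -0.5,"y": 0.8,"z": 0,"claw": 60},
  {"wx": 0,"wy": 0,"wz": 0,"x": -0.5,"y": 0.8,"z": 0,"claw": 60},
])

```text
time: 4.05
tcp_pos: [0.5828, -0.073, 0.087]
orientation: [-3.141, -0.0, 1.571]
wrist_force: [0.0, -0.2, -0.5]
finger_gap: 0.0662
grip_force: 34.0
```

```bash
cat > mat.py <<'E'
from fit import *
def mat(P,im,c0=(.65,-.11)):
    # cork edge: height-gated points, circle of known radius on hull
    Q=P.reshape(-1,3); m=(np.hypot(Q[:,0]-c0[0],Q[:,1]-c0[1])<.065)&(Q[:,2]>.003)&(Q[:,2]<.0085); p=Q[m,:2]
    h=cv2.convexHull(p.astype(np.float32)).reshape(-1,2)
    s=least_squares(lambda x:np.hypot(*(h-x[:2]).T)-.05,c0,loss="soft_l1",f_scale=.001)
    return s.x,m.sum(),np.median(abs(s.fun))
E
python3 - <<'E'
from mat import *
print(env.observe()["tcp_pos"],env.observe()["finger_gap"])
P,im=wcloud(); cv2.imwrite("pics/w2.png",im["frame"])
print("mat",mat(P,im)); print("pot",fit(P,"wide_pot",env.observe()["tcp_pos"],.085,-.002))
E
```

```text
[ 0.58283239 -0.0729537   0.08700723] 0.06622546249879803
mat (array([ 0.64833306, -0.11354211]), np.int64(7621), np.float64(0.00016099519625092928))
pot (array([ 0.58237673, -0.07253296,  0.08669937]), 13150, np.float64(0.001047686221549677))
```

View pics/w2.png

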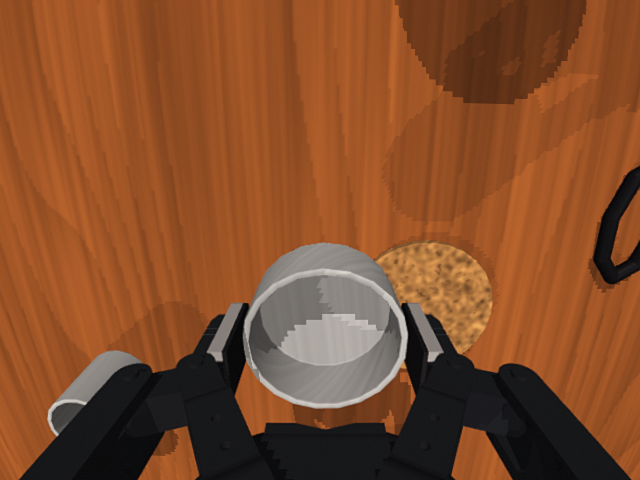

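The wrist view shows the pot held at (326,335) and the mat at (435,300), partly hidden. I'll refit the pot height with a better start.

Run:
```python
from mat import *
P,im=wcloud(); np.save("w2.npy",P)
t=env.observe()["tcp_pos"]
for z in(.062,.068,.074): print("pot",fit(P,"wide_pot",t,z,.01))
Q=np.load("scene0.npy"); print(mat(Q,0)); print(mat(np.load("side0.npy")+[0,0,-.0005],0))
```

```text
pot (array([ 0.5855608 , -0.07491488,  0.0685393 ]), 17212, np.float64(0.0004666809664733568))
pot (array([ 0.58561728, -0.07485985,  0.07690474]), 12430, np.float64(0.000680594860330154))
pot (array([ 0.58562244, -0.07485529,  0.08293961]), 11285, np.float64(0.0007554685787242547))
(array([ 0.6507812 , -0.11072724]), np.int64(1967), np.float64(0.0005157887693885213))
(array([ 0.64900916, -0.11176367]), np.int64(954), np.float64(0.0007616756612925449))
```

>>> carry_out([
  {"wx": 0,"wy": 0,"wz": 0,"x": -0.4,"y": 0.7,"z": 0,"claw": 60},
  {"wx": 0,"wy": 0,"wz": 0,"x": -0.4,"y": 0.7,"z": 0,"claw": 60},
  {"wx": 0,"wy": 0,"wz": 0,"x": -0.4,"y": 0.7,"z": 0,"claw": 60},
  {"wx": 0,"wy": 0,"wz": 0,"x": -0.32,"y": 0.5,"z": 0,"claw": 60},
  {"wx": 0,"wy": 0,"wz": 0,"x": 0,"y": 0,"z": 0.5,"claw": 60},
  {"wx": 0,"wy": 0,"wz": 0,"x": 0,"y": 0,"z": 0.7,"claw": 60},
  {"wx": 0,"wy": 0,"wz": 0,"x": 0,"y": 0,"z": 0.6,"claw": 60},
  {"wx": 0,"wy": 0,"wz": 0,"x": 0,"y": 0,"z": 0.4,"claw": 60},
  {"wx": 0,"wy": 0,"wz": 0,"x": 0,"y": 0,"z": 0.2,"claw": 60},
  {"wx": 0,"wy": 0,"wz": 0,"x": 0,"y": 0,"z": 0,"claw": 60},
])

```text
time: 5.15
tcp_pos: [0.6466, -0.1101, 0.0265]
orientation: [-3.14, -0.0, 1.571]
wrist_force: [-0.6, -0.1, 0.1]
finger_gap: 0.0666
grip_force: 34.1
```

>>> carry_out([
  {"wx": 0,"wy": 0,"wz": 0,"x": -0.05,"y": 0.06,"z": 0,"claw": 60},
  {"wx": 0,"wy": 0,"wz": 0,"x": 0,"y": 0,"z": 0.08,"claw": 60},
  {"wx": 0,"wy": 0,"wz": 0,"x": 0,"y": 0,"z": 0,"claw": 78},
  {"wx": 0,"wy": 0,"wz": 0,"x": 0,"y": 0,"z": 0,"claw": 85},
  {"wx": 0,"wy": 0,"wz": 0,"x": 0,"y": 0,"z": 0,"claw": 85},
  {"wx": 0,"wy": 0,"wz": 0,"x": 0,"y": 0,"z": 0,"claw": 85},
  {"wx": 0,"wy": 0,"wz": 0,"x": 0,"y": 0,"z": -0.6,"claw": 85},
  {"wx": 0,"wy": 0,"wz": 0,"x": 0,"y": 0,"z": -1,"claw": 85},
  {"wx": 0,"wy": 0,"wz": 0,"x": 0,"y": 0,"z": -1,"claw": 85},
  {"wx": 0,"wy": 0,"wz": 0,"x": 0,"y": 0,"z": -1,"claw": 85},
])

```text
time: 6.15
tcp_pos: [0.6492, -0.1118, 0.1176]
orientation: [3.14, 0.0, 1.571]
wrist_force: [0.3, -0.5, 0.0]
finger_gap: 0.0852
grip_force: 0.0
```

>>> carry_out([
  {"wx": 0,"wy": 0,"wz": 0,"x": 0,"y": 0,"z": 0,"claw": 85},
  {"wx": 0,"wy": 0,"wz": 0,"x": -0.26,"y": -1,"z": 0,"claw": 85},
  {"wx": 0,"wy": 0,"wz": 0,"x": -0.26,"y": -1,"z": 0,"claw": 85},
  {"wx": 0,"wy": 0,"wz": 0,"x": -0.26,"y": -1,"z": 0,"claw": 85},
  {"wx": 0,"wy": 0,"wz": 0,"x": -0.26,"y": -1,"z": 0,"claw": 75},
  {"wx": 0,"wy": 0,"wz": 0,"x": -0.26,"y": -1,"z": 0,"claw": 75},
  {"wx": 0,"wy": 0,"wz": 0,"x": -0.26,"y": -1,"z": 0,"claw": 75},
  {"wx": 0,"wy": 0,"wz": 0,"x": -0.26,"y": -1,"z": 0,"claw": 75},
  {"wx": 0,"wy": 0,"wz": 0,"x": -0.26,"y": -1,"z": 0,"claw": 75},
  {"wx": 0,"wy": 0,"wz": 0,"x": -0.4,"y": -0.9,"z": 0,"claw": 75},
])

```text
time: 7.15
tcp_pos: [0.4251, -0.1735, 0.1153]
orientation: [-3.141, -0.0, 1.571]
wrist_force: [0.1, -0.5, 0.9]
finger_gap: 0.0748
grip_force: 0.0
```

```bash
cat > look.py <<'E'
import sys
from mat import *
# look.py name cx cy [z0]: wrist fit; scene+side fits of pots on the mat
n,x,y=sys.argv[1],float(sys.argv[2]),float(sys.argv[3])
s=env.observe(); print(s["time"],s["tcp_pos"].round(4),s["finger_gap"].round(4))
P,im=wcloud(); print(n,fit(P,n,(x,y)))
for a in sys.argv[4:]:
    m,z0=a.split(":")
    for c in("scene","side"):
        i=env.get_image(c); print(c,m,fit(cloud(i),m,(.65,-.112),float(z0),.004))
E
python3 look.py medium_pot .4235 -.174 wide_pot:.006
```

```text
Traceback (most recent call last):
  File "look.py", line 5, in <module>
    s=env.observe(); print(s["time"],s["tcp_pos"].round(4),s["finger_gap"].round(4))
                                                           ^^^^^^^^^^^^^^^^^^^^^
AttributeError: 'float' object has no attribute 'round'
```

```bash
sed -i 's/s\["finger_gap"\].round(4)/s["finger_gap"]/' look.py; python3 look.py medium_pot .4235 -.174 wide_pot:.006
```

```text
7.15 [ 0.4251 -0.1735  0.1153] 0.07484851782396039
medium_pot (array([ 4.23367169e-01, -1.73662676e-01,  1.16368911e-04]), 4282, np.float64(0.0005213159993302813))
scene wide_pot (array([ 0.6506355 , -0.11196095,  0.00625346]), 965, np.float64(0.0005086257190751522))
side wide_pot (array([ 0.64967493, -0.11293192,  0.00714058]), 724, np.float64(0.0008126200744855588))
```

Run:
```python
from mat import *
s=env.observe(); t=s["tcp_pos"]; P,_=wcloud()
for nm,P,t,g in(("67",np.load("w2.npy"),np.array([.58283,-.07295,.08701]),.0335),("75",P,t,.0375)):
    Q=P.reshape(-1,3)-t
    for sg in(1,-1):
        m=(Q[:,0]*sg>g-.002)&(Q[:,0]*sg<g+.02)&(abs(Q[:,1])<.016)&(Q[:,2]>-.045)
        q=Q[m]; print(nm,sg,m.sum(), np.percentile(q[:,2],[0,2,10,50]).round(4), q[q[:,2]<np.percentile(q[:,2],10)].mean(0).round(4))
```

```text
67 1 7583 [-0.0166 -0.0126  0.0055  0.0384] [ 0.0348 -0.0036 -0.0039]
67 -1 8988 [-0.0021  0.007   0.0253  0.0501] [-0.0375  0.0062  0.0141]
75 1 9896 [-0.003   0.0042  0.0157  0.0502] [0.0398 0.0035 0.0086]
75 -1 8837 [-0.003   0.0036  0.0142  0.0489] [-0.0406  0.0037  0.0076]
```

>>> carry_out([
  {"wx": 0,"wy": 0,"wz": 0,"x": 0,"y": -0.07,"z": 0.5,"claw": 75},
  {"wx": 0,"wy": 0,"wz": 0,"x": 0,"y": 0,"z": 0.8,"claw": 75},
  {"wx": 0,"wy": 0,"wz": 0,"x": 0,"y": 0,"z": 0.8,"claw": 75},
  {"wx": 0,"wy": 0,"wz": 0,"x": 0,"y": 0,"z": 0.5,"claw": 75},
  {"wx": 0,"wy": 0,"wz": 0,"x": 0,"y": 0,"z": 0.3,"claw": 75},
  {"wx": 0,"wy": 0,"wz": 0,"x": 0,"y": 0,"z": 0,"claw": 42},
  {"wx": 0,"wy": 0,"wz": 0,"x": 0,"y": 0,"z": 0,"claw": 42},
  {"wx": 0,"wy": 0,"wz": 0,"x": 0,"y": 0,"z": 0,"claw": 42},
  {"wx": 0,"wy": 0,"wz": 0,"x": 0,"y": 0,"z": 0,"claw": 42},
  {"wx": 0,"wy": 0,"wz": 0,"x": 0,"y": 0,"z": 0,"claw": 42},
])

```text
time: 8.35
tcp_pos: [0.4252, -0.1741, 0.0434]
orientation: [3.14, 0.001, 1.571]
wrist_force: [1.6, 0.6, 0.7]
finger_gap: 0.0473
grip_force: 31.1
```

>>> carry_out([
  {"wx": 0,"wy": 0,"wz": 0,"x": 0,"y": 0,"z": -0.5,"claw": 42},
  {"wx": 0,"wy": 0,"wz": 0,"x": 0,"y": 0,"z": -1,"claw": 42},
  {"wx": 0,"wy": 0,"wz": 0,"x": 0,"y": 0.4,"z": -1,"claw": 42},
  {"wx": 0,"wy": 0,"wz": 0,"x": 0.36,"y": 0.9,"z": -0.5,"claw": 42},
  {"wx": 0,"wy": 0,"wz": 0,"x": 0.35,"y": 0.9,"z": 0,"claw": 42},
  {"wx": 0,"wy": 0,"wz": 0,"x": 0.35,"y": 0.9,"z": 0,"claw": 42},
  {"wx": 0,"wy": 0,"wz": 0,"x": 0.35,"y": 0.9,"z": 0,"claw": 42},
  {"wx": 0,"wy": 0,"wz": 0,"x": 0.35,"y": 0.9,"z": 0,"claw": 42},
  {"wx": 0,"wy": 0,"wz": 0,"x": 0.35,"y": 0.9,"z": 0,"claw": 42},
  {"wx": 0,"wy": 0,"wz": 0,"x": 0.35,"y": 0.9,"z": 0,"claw": 42},
])

```text
time: 9.35
tcp_pos: [0.5933, -0.1119, 0.1188]
orientation: [3.141, 0.0, 1.571]
wrist_force: [-0.1, -0.7, -0.4]
finger_gap: 0.0475
grip_force: 31.2
```

>>> carry_out([
  {"wx": 0,"wy": 0,"wz": 0,"x": 0,"y": 0.9,"z": 0,"claw": 42},
  {"wx": 0,"wy": 0,"wz": 0,"x": 0,"y": 0.9,"z": 0,"claw": 42},
  {"wx": 0,"wy": 0,"wz": 0,"x": 0,"y": 0.5,"z": 0,"claw": 42},
  {"wx": 0,"wy": 0,"wz": 0,"x": 0,"y": 0,"z": 0,"claw": 42},
  {"wx": 0,"wy": 0,"wz": 0,"x": 0,"y": 0,"z": 0,"claw": 42},
  {"wx": 0,"wy": 0,"wz": 0,"x": 0,"y": 0,"z": 0.4,"claw": 42},
  {"wx": 0,"wy": 0,"wz": 0,"x": 0,"y": 0,"z": 0.4,"claw": 42},
  {"wx": 0,"wy": 0,"wz": 0,"x": 0,"y": 0,"z": 0,"claw": 42},
  {"wx": 0,"wy": 0,"wz": 0,"x": 0,"y": 0,"z": 0,"claw": 42},
  {"wx": 0,"wy": 0,"wz": 0,"x": 0,"y": 0,"z": 0,"claw": 42},
])

```text
time: 10.35
tcp_pos: [0.6496, -0.1123, 0.0979]
orientation: [3.142, -0.0, 1.571]
wrist_force: [0.9, 0.1, -0.6]
finger_gap: 0.0474
grip_force: 31.3
```

Run:
```python
from mat import *
s=env.observe(); t=s["tcp_pos"]; print(t)
P,im=wcloud(); cv2.imwrite("pics/w3.png",im["frame"])
print(fit(P,"medium_pot",t,t[2]-.0434,.02)); print(fit(P,"wide_pot",(.65,-.1125),.006,.004))
for c in("scene","side"):
    Q=cloud(env.get_image(c)); print(c,fit(Q,"medium_pot",t,t[2]-.0434,.003),fit(Q[Q[...,2]<.045],"wide_pot",(.65,-.1125),.006,.004))
```

```text
[ 0.64956861 -0.11231195  0.09789284]
(array([ 0.64911834, -0.11188534,  0.07085147]), 10930, np.float64(0.000620560301482791))
(array([ 0.649361  , -0.1121966 ,  0.00636172]), 3208, np.float64(0.0003912515576395305))
scene (array([ 0.65063862, -0.11244399,  0.06078136]), 821, np.float64(0.000670705890785106)) (array([ 0.65049991, -0.11212381,  0.00619694]), 654, np.float64(0.0005119432687155281))
side (array([ 0.64930631, -0.11357253,  0.05972822]), 774, np.float64(0.0008897308240639352)) (array([ 0.64978946, -0.11336797,  0.00730495]), 629, np.float64(0.0007884532569842166))
```

View pics/w3.png

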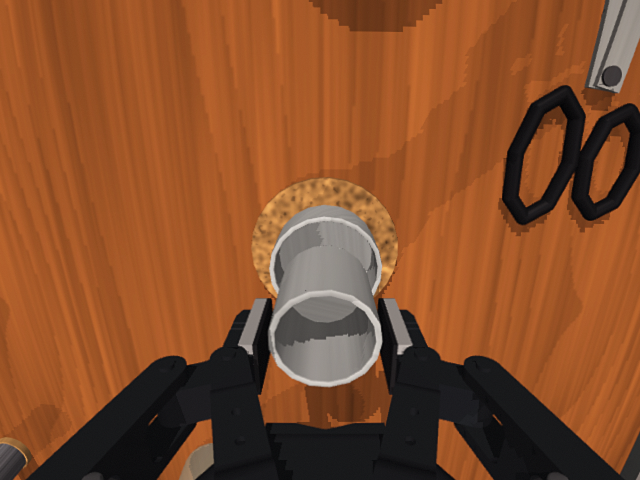

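The wrist view shows the medium pot held at (326,337) over the wide pot at (326,262), with both axes lined up. I'll check the true height of its rim.

Run:
```python
from mat import *
t=env.observe()["tcp_pos"]
for c in("scene","side","wrist"):
    Q=(wcloud()[0] if c=="wrist" else cloud(env.get_image(c))).reshape(-1,3)
    r=np.hypot(*(Q[:,:2]-[.65,-.1123]).T)
    # rim ring off the finger direction, and outer wall lowest point
    m=(r>.0195)&(r<.0255)&(abs(Q[:,1]+.1123)>.013)&(Q[:,2]>.045)&(Q[:,2]<.13)
    print(c,m.sum(),np.percentile(Q[m,2],[0,1,3,50,97,99,100]).round(4))
```

```text
scene 377 [0.0525 0.0535 0.0558 0.0832 0.1055 0.1064 0.1074]
side 441 [0.0551 0.057  0.0586 0.0907 0.1072 0.1079 0.1099]
wrist 9256 [0.054  0.0575 0.0584 0.0881 0.1069 0.1074 0.1083]
```

>>> carry_out([
  {"wx": 0,"wy": 0,"wz": 0,"x": 0,"y": 0,"z": 0.4,"claw": 42},
  {"wx": 0,"wy": 0,"wz": 0,"x": 0,"y": 0,"z": 0.5,"claw": 42},
  {"wx": 0,"wy": 0,"wz": 0,"x": 0,"y": 0,"z": 0.4,"claw": 42},
  {"wx": 0,"wy": 0,"wz": 0,"x": 0,"y": 0,"z": 0.2,"claw": 42},
  {"wx": 0,"wy": 0,"wz": 0,"x": 0,"y": 0,"z": 0.15,"claw": 42},
  {"wx": 0,"wy": 0,"wz": 0,"x": 0,"y": 0,"z": 0.1,"claw": 42},
  {"wx": 0,"wy": 0,"wz": 0,"x": 0,"y": 0,"z": 0,"claw": 42},
  {"wx": 0,"wy": 0,"wz": 0,"x": 0,"y": 0,"z": 0,"claw": 42},
  {"wx": 0,"wy": 0,"wz": 0,"x": 0,"y": 0,"z": 0,"claw": 42},
  {"wx": 0,"wy": 0,"wz": 0,"x": 0,"y": 0,"z": 0,"claw": 42},
])

```text
time: 11.65
tcp_pos: [0.6501, -0.1124, 0.0545]
orientation: [3.141, 0.0, 1.571]
wrist_force: [0.0, 0.4, -1.4]
finger_gap: 0.0476
grip_force: 31.3
```

>>> carry_out([
  {"wx": 0,"wy": 0,"wz": 0,"x": 0,"y": 0,"z": 0.03,"claw": 42},
  {"wx": 0,"wy": 0,"wz": 0,"x": 0,"y": 0,"z": 0,"claw": 55},
  {"wx": 0,"wy": 0,"wz": 0,"x": 0,"y": 0,"z": 0,"claw": 75},
  {"wx": 0,"wy": 0,"wz": 0,"x": 0,"y": 0,"z": 0,"claw": 75},
  {"wx": 0,"wy": 0,"wz": 0,"x": 0,"y": 0,"z": 0,"claw": 75},
  {"wx": 0,"wy": 0,"wz": 0,"x": 0,"y": 0,"z": -1,"claw": 75},
  {"wx": 0,"wy": 0,"wz": 0,"x": 0,"y": 0,"z": -1,"claw": 75},
  {"wx": 0,"wy": 0,"wz": 0,"x": 0,"y": 0,"z": -1,"claw": 75},
  {"wx": 0,"wy": 0,"wz": 0,"x": 0,"y": -0.7,"z": -1,"claw": 75},
  {"wx": 0,"wy": 0,"wz": 0,"x": 0.6,"y": -0.7,"z": -1,"claw": 75},
])

```text
time: 12.65
tcp_pos: [0.6146, -0.0986, 0.1791]
orientation: [3.141, 0.001, 1.569]
wrist_force: [-0.0, 0.7, 0.4]
finger_gap: 0.0749
grip_force: 0.0
```

>>> carry_out([
  {"wx": 0,"wy": 0,"wz": 0,"x": 1,"y": -0.65,"z": 0,"claw": 75},
  {"wx": 0,"wy": 0,"wz": 0,"x": 1,"y": -0.65,"z": 0,"claw": 75},
  {"wx": 0,"wy": 0,"wz": 0,"x": 1,"y": -0.65,"z": 0,"claw": 75},
  {"wx": 0,"wy": 0,"wz": 0,"x": 1,"y": -0.65,"z": 0,"claw": 75},
  {"wx": 0,"wy": 0,"wz": 0,"x": 1,"y": -0.65,"z": 0,"claw": 55},
  {"wx": 0,"wy": 0,"wz": 0,"x": 1,"y": -0.65,"z": 0,"claw": 55},
  {"wx": 0,"wy": 0,"wz": 0,"x": 1,"y": -0.65,"z": 0,"claw": 55},
  {"wx": 0,"wy": 0,"wz": 0,"x": 1,"y": -0.65,"z": 0,"claw": 55},
  {"wx": 0,"wy": 0,"wz": 0,"x": 1,"y": -0.65,"z": 0,"claw": 55},
  {"wx": 0,"wy": 0,"wz": 0,"x": 1,"y": -0.65,"z": 0,"claw": 55},
])

```text
time: 13.65
tcp_pos: [0.4516, 0.1537, 0.1786]
orientation: [3.141, -0.0, 1.571]
wrist_force: [-0.1, 0.3, -0.5]
finger_gap: 0.0552
grip_force: 0.0
```

>>> carry_out([
  {"wx": 0,"wy": 0,"wz": 0,"x": 1,"y": -0.65,"z": 0,"claw": 55},
  {"wx": 0,"wy": 0,"wz": 0,"x": 1,"y": -0.65,"z": 0,"claw": 55},
  {"wx": 0,"wy": 0,"wz": 0,"x": 1,"y": -0.65,"z": 0,"claw": 55},
  {"wx": 0,"wy": 0,"wz": 0,"x": 1,"y": -0.65,"z": 0,"claw": 55},
  {"wx": 0,"wy": 0,"wz": 0,"x": 1,"y": -0.65,"z": 0,"claw": 55},
  {"wx": 0,"wy": 0,"wz": 0,"x": 0.9,"y": -0.3,"z": 0,"claw": 55},
  {"wx": 0,"wy": 0,"wz": 0,"x": 0,"y": 0,"z": 0,"claw": 55},
  {"wx": 0,"wy": 0,"wz": 0,"x": 0,"y": 0,"z": 0,"claw": 55},
  {"wx": 0,"wy": 0,"wz": 0,"x": 0,"y": 0,"z": 0,"claw": 55},
  {"wx": 0,"wy": 0,"wz": 0,"x": 0,"y": 0,"z": 0,"claw": 55},
])

```text
time: 14.65
tcp_pos: [0.3639, 0.2995, 0.1784]
orientation: [3.141, 0.0, 1.569]
wrist_force: [0.3, -0.1, 0.2]
finger_gap: 0.0549
grip_force: 0.0
```

```bash
python3 look.py narrow_pot .3637 .2998 wide_pot:.006 medium_pot:.010
```

```text
14.65 [0.3639 0.2995 0.1784] 0.05489883551578636
narrow_pot (array([3.61545954e-01, 3.01239536e-01, 2.89463495e-04]), 2081, np.float64(0.0004342235162693286))
scene wide_pot (array([ 0.64991144, -0.11231574,  0.01668898]), 1188, np.float64(0.003677192286681716))
side wide_pot (array([ 0.64995706, -0.11565482,  0.01291708]), 656, np.float64(0.0015750073035607597))
scene medium_pot (array([ 0.65066771, -0.11263808,  0.00900632]), 1100, np.float64(0.0005730189259086794))
side medium_pot (array([ 0.65094255, -0.11042539,  0.01290593]), 742, np.float64(0.002063030850417631))
```

>>> carry_out([
  {"wx": 0,"wy": 0,"wz": 0,"x": 0.06,"y": -0.08,"z": 0.8,"claw": 55},
  {"wx": 0,"wy": 0,"wz": 0,"x": 0,"y": 0,"z": 1,"claw": 55},
  {"wx": 0,"wy": 0,"wz": 0,"x": 0,"y": 0,"z": 1,"claw": 55},
  {"wx": 0,"wy": 0,"wz": 0,"x": 0,"y": 0,"z": 0.8,"claw": 55},
  {"wx": 0,"wy": 0,"wz": 0,"x": 0,"y": 0,"z": 0.5,"claw": 55},
  {"wx": 0,"wy": 0,"wz": 0,"x": 0,"y": 0,"z": 0.3,"claw": 40},
  {"wx": 0,"wy": 0,"wz": 0,"x": 0,"y": 0,"z": 0,"claw": 24},
  {"wx": 0,"wy": 0,"wz": 0,"x": 0,"y": 0,"z": 0,"claw": 24},
  {"wx": 0,"wy": 0,"wz": 0,"x": 0,"y": 0,"z": 0,"claw": 24},
  {"wx": 0,"wy": 0,"wz": 0,"x": 0,"y": 0,"z": 0,"claw": 24},
])

```text
time: 15.9
tcp_pos: [0.3622, 0.3022, 0.0693]
orientation: [3.14, -0.001, 1.571]
wrist_force: [-0.1, 0.5, -0.9]
finger_gap: 0.0295
grip_force: 29.6
```

>>> carry_out([
  {"wx": 0,"wy": 0,"wz": 0,"x": 0,"y": 0,"z": -0.4,"claw": 24},
  {"wx": 0,"wy": 0,"wz": 0,"x": 0,"y": 0,"z": -1,"claw": 24},
  {"wx": 0,"wy": 0,"wz": 0,"x": 0,"y": 0,"z": -1,"claw": 24},
  {"wx": 0,"wy": 0,"wz": 0,"x": 0,"y": 0,"z": -1,"claw": 24},
  {"wx": 0,"wy": 0,"wz": 0,"x": -0.4,"y": 0.1,"z": -1,"claw": 24},
  {"wx": 0,"wy": 0,"wz": 0,"x": -0.8,"y": 0.5,"z": 0,"claw": 24},
  {"wx": 0,"wy": 0,"wz": 0,"x": -0.9,"y": 0.6,"z": 0,"claw": 24},
  {"wx": 0,"wy": 0,"wz": 0,"x": -0.9,"y": 0.6,"z": 0,"claw": 24},
  {"wx": 0,"wy": 0,"wz": 0,"x": -0.9,"y": 0.6,"z": 0,"claw": 24},
  {"wx": 0,"wy": 0,"wz": 0,"x": -0.9,"y": 0.6,"z": 0,"claw": 24},
])

```text
time: 16.9
tcp_pos: [0.4373, 0.1809, 0.1796]
orientation: [3.14, -0.0, 1.571]
wrist_force: [0.8, 0.4, -0.2]
finger_gap: 0.0297
grip_force: 29.7
```

>>> carry_out([
  {"wx": 0,"wy": 0,"wz": 0,"x": -1,"y": 0.7,"z": 0,"claw": 24},
  {"wx": 0,"wy": 0,"wz": 0,"x": -1,"y": 0.7,"z": 0,"claw": 24},
  {"wx": 0,"wy": 0,"wz": 0,"x": -1,"y": 0.7,"z": 0,"claw": 24},
  {"wx": 0,"wy": 0,"wz": 0,"x": -1,"y": 0.7,"z": 0,"claw": 24},
  {"wx": 0,"wy": 0,"wz": 0,"x": -1,"y": 0.7,"z": 0,"claw": 24},
  {"wx": 0,"wy": 0,"wz": 0,"x": -1,"y": 0.8,"z": 0,"claw": 24},
  {"wx": 0,"wy": 0,"wz": 0,"x": -1,"y": 0.8,"z": 0,"claw": 24},
  {"wx": 0,"wy": 0,"wz": 0,"x": -1,"y": 0.8,"z": 0,"claw": 24},
  {"wx": 0,"wy": 0,"wz": 0,"x": -1,"y": 0.8,"z": 0,"claw": 24},
  {"wx": 0,"wy": 0,"wz": 0,"x": -1,"y": 0.7,"z": 0,"claw": 24},
])

```text
time: 17.9
tcp_pos: [0.6226, -0.0694, 0.1794]
orientation: [3.14, 0.0, 1.571]
wrist_force: [0.4, -0.3, -0.6]
finger_gap: 0.0295
grip_force: 29.7
```

>>> carry_out([
  {"wx": 0,"wy": 0,"wz": 0,"x": -0.8,"y": 0.6,"z": 0,"claw": 24},
  {"wx": 0,"wy": 0,"wz": 0,"x": -0.6,"y": 0.5,"z": 0,"claw": 24},
  {"wx": 0,"wy": 0,"wz": 0,"x": -0.36,"y": 0.1,"z": 0,"claw": 24},
  {"wx": 0,"wy": 0,"wz": 0,"x": 0,"y": 0,"z": 0,"claw": 24},
  {"wx": 0,"wy": 0,"wz": 0,"x": 0,"y": 0,"z": 0.4,"claw": 24},
  {"wx": 0,"wy": 0,"wz": 0,"x": 0,"y": 0,"z": 0.4,"claw": 24},
  {"wx": 0,"wy": 0,"wz": 0,"x": 0,"y": 0,"z": 0,"claw": 24},
  {"wx": 0,"wy": 0,"wz": 0,"x": 0,"y": 0,"z": 0,"claw": 24},
  {"wx": 0,"wy": 0,"wz": 0,"x": 0,"y": 0,"z": 0,"claw": 24},
  {"wx": 0,"wy": 0,"wz": 0,"x": 0,"y": 0,"z": 0,"claw": 24},
])

```text
time: 18.9
tcp_pos: [0.6517, -0.1121, 0.1589]
orientation: [3.141, 0.0, 1.571]
wrist_force: [0.7, -1.0, -1.3]
finger_gap: 0.0297
grip_force: 29.8
```

```bash
cat > nest.py <<'E'
from mat import *
s=env.observe(); t=s["tcp_pos"]; print(t)
for c in("scene","side","wrist"):
    if c=="wrist": Q,im=wcloud(); cv2.imwrite("pics/w4.png",im["frame"])
    else: Q=cloud(env.get_image(c))
    zb=t[2]-.0693
    A=Q[(Q[...,2]<t[2]-.014)&(Q[...,2]>zb-.006)] if c!="wrist" else Q
    print(c,fit(A,"narrow_pot",t,zb,.002),fit(Q[(Q[...,2]<.066)&(Q[...,2]>.04)],"medium_pot",(.6505,-.1125),.010,.004))
E
python3 nest.py
```

```text
[ 0.65167396 -0.11208103  0.15886838]
scene (array([ 0.6529613 , -0.11287541,  0.08956838]), 481, np.float64(0.0004857061996961093)) (array([ 0.65067598, -0.11246029,  0.00884505]), 549, np.float64(0.0004890203093357512))
side (array([ 0.65265236, -0.11371528,  0.0877638 ]), 330, np.float64(0.0007728200888774267)) (array([ 0.65010241, -0.113587  ,  0.01130316]), 405, np.float64(0.0007111394165584366))
wrist (array([ 0.65125541, -0.11218613,  0.09804053]), 8823, np.float64(0.0006177884639464448)) (array([ 0.64893006, -0.11273917,  0.01000964]), 1229, np.float64(0.0006186432036919855))
```

View pics/w4.png

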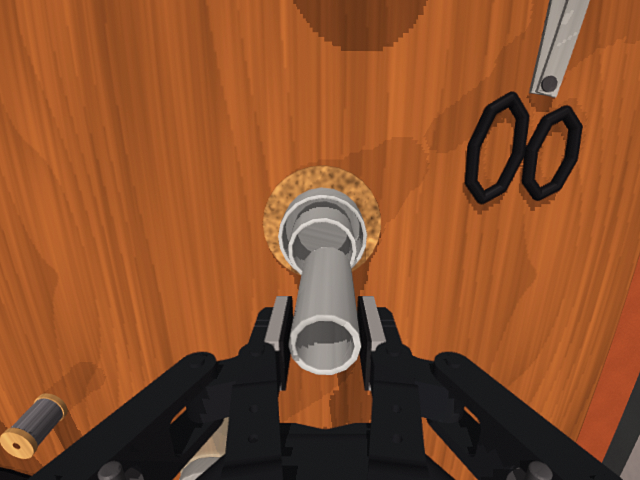

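The wrist view shows the narrow pot at (325,340), almost in line with the nest at (322,232). It's 2.3 mm too far in x, so I correct that and lower it.

>>> carry_out([
  {"wx": 0,"wy": 0,"wz": 0,"x": 0,"y": -0.09,"z": 0,"claw": 24},
  {"wx": 0,"wy": 0,"wz": 0,"x": 0,"y": 0,"z": 0.5,"claw": 24},
  {"wx": 0,"wy": 0,"wz": 0,"x": 0,"y": 0,"z": 0.6,"claw": 24},
  {"wx": 0,"wy": 0,"wz": 0,"x": 0,"y": 0,"z": 0.6,"claw": 24},
  {"wx": 0,"wy": 0,"wz": 0,"x": 0,"y": 0,"z": 0.6,"claw": 24},
  {"wx": 0,"wy": 0,"wz": 0,"x": 0,"y": 0,"z": 0.5,"claw": 24},
  {"wx": 0,"wy": 0,"wz": 0,"x": 0,"y": 0,"z": 0.2,"claw": 24},
  {"wx": 0,"wy": 0,"wz": 0,"x": 0,"y": 0,"z": 0.1,"claw": 24},
  {"wx": 0,"wy": 0,"wz": 0,"x": 0,"y": 0,"z": 0,"claw": 24},
  {"wx": 0,"wy": 0,"wz": 0,"x": 0,"y": 0,"z": 0,"claw": 24},
])

```text
time: 20.05
tcp_pos: [0.6498, -0.1124, 0.0811]
orientation: [3.14, 0.0, 1.571]
wrist_force: [0.3, 0.2, 0.4]
finger_gap: 0.0299
grip_force: 29.9
```

>>> carry_out([
  {"wx": 0,"wy": 0,"wz": 0,"x": 0,"y": 0,"z": 0.06,"claw": 24},
  {"wx": 0,"wy": 0,"wz": 0,"x": 0,"y": 0,"z": 0,"claw": 36},
  {"wx": 0,"wy": 0,"wz": 0,"x": 0,"y": 0,"z": 0,"claw": 60},
  {"wx": 0,"wy": 0,"wz": 0,"x": 0,"y": 0,"z": 0,"claw": 60},
  {"wx": 0,"wy": 0,"wz": 0,"x": 0,"y": 0,"z": 0,"claw": 60},
  {"wx": 0,"wy": 0,"wz": 0,"x": 0,"y": 0,"z": -0.8,"claw": 60},
  {"wx": 0,"wy": 0,"wz": 0,"x": 0,"y": 0,"z": -1,"claw": 60},
  {"wx": 0,"wy": 0,"wz": 0,"x": 0,"y": 0,"z": -1,"claw": 60},
  {"wx": 0,"wy": 0,"wz": 0,"x": -0.2,"y": -0.4,"z": -1,"claw": 60},
  {"wx": 0,"wy": 0,"wz": 0,"x": -0.3,"y": -0.8,"z": -0.2,"claw": 60},
])

```text
time: 21.05
tcp_pos: [0.6217, -0.1251, 0.1833]
orientation: [3.135, 0.002, 1.572]
wrist_force: [-0.5, -0.4, 0.1]
finger_gap: 0.0599
grip_force: 0.0
```

>>> carry_out([
  {"wx": 0,"wy": 0,"wz": 0,"x": -0.8,"y": -1,"z": 0,"claw": 60},
  {"wx": 0,"wy": 0,"wz": 0,"x": -0.8,"y": -1,"z": 0,"claw": 60},
  {"wx": 0,"wy": 0,"wz": 0,"x": -0.8,"y": -1,"z": 0,"claw": 60},
  {"wx": 0,"wy": 0,"wz": 0,"x": -0.8,"y": -1,"z": 0,"claw": 60},
  {"wx": 0,"wy": 0,"wz": 0,"x": -0.8,"y": -1,"z": 0,"claw": 60},
  {"wx": 0,"wy": 0,"wz": 0,"x": -0.8,"y": -1,"z": 0,"claw": 60},
  {"wx": 0,"wy": 0,"wz": 0,"x": -0.8,"y": -1,"z": 0,"claw": 60},
  {"wx": 0,"wy": 0,"wz": 0,"x": -0.8,"y": -1,"z": 0,"claw": 60},
  {"wx": 0,"wy": 0,"wz": 0,"x": -0.8,"y": -1,"z": 0,"claw": 60},
  {"wx": 0,"wy": 0,"wz": 0,"x": -0.8,"y": -1,"z": 0,"claw": 60},
])

```text
time: 22.05
tcp_pos: [0.3682, -0.3254, 0.1794]
orientation: [3.141, 0.0, 1.571]
wrist_force: [1.1, 0.4, 0.5]
finger_gap: 0.0603
grip_force: 0.0
```

>>> carry_out([
  {"wx": 0,"wy": 0,"wz": 0,"x": 0,"y": -0.8,"z": 0.2,"claw": 60},
  {"wx": 0,"wy": 0,"wz": 0,"x": 0,"y": -0.2,"z": 0.6,"claw": 60},
  {"wx": 0,"wy": 0,"wz": 0,"x": 0,"y": 0,"z": 0.8,"claw": 60},
  {"wx": 0,"wy": 0,"wz": 0,"x": 0,"y": 0,"z": 0.4,"claw": 60},
  {"wx": 0,"wy": 0,"wz": 0,"x": 0,"y": 0,"z": 0,"claw": 60},
  {"wx": 0,"wy": 0,"wz": 0,"x": 0,"y": 0,"z": 0,"claw": 60},
  {"wx": 0,"wy": 0,"wz": 0,"x": 0,"y": 0,"z": 0,"claw": 60},
  {"wx": 0,"wy": 0,"wz": 0,"x": 0,"y": 0,"z": 0,"claw": 60},
  {"wx": 0,"wy": 0,"wz": 0,"x": 0,"y": 0,"z": 0,"claw": 60},
  {"wx": 0,"wy": 0,"wz": 0,"x": 0,"y": 0,"z": 0,"claw": 60},
])

```text
time: 23.05
tcp_pos: [0.3445, -0.325, 0.1298]
orientation: [3.141, 0.001, 1.571]
wrist_force: [0.2, 0.9, 0.5]
finger_gap: 0.0602
grip_force: 0.0
```

```bash
python3 look.py spool .345 -.324 narrow_pot:.014
```

```text
23.05 [ 0.3445 -0.325   0.1298] 0.060153287120371386
spool (array([ 3.45548474e-01, -3.25849521e-01, -1.68075266e-04]), 3155, np.float64(0.0004387019115681956))
scene narrow_pot (array([ 0.65721746, -0.11057298,  0.01555352]), 1034, np.float64(0.0025770965418413895))
side narrow_pot (array([ 0.65003189, -0.10813485,  0.01606382]), 589, np.float64(0.0032847720250895433))
```

>>> carry_out([
  {"wx": 0,"wy": 0,"wz": 0,"x": -0.03,"y": 0.04,"z": 0.6,"claw": 60},
  {"wx": 0,"wy": 0,"wz": 0,"x": 0,"y": 0,"z": 1,"claw": 60},
  {"wx": 0,"wy": 0,"wz": 0,"x": 0,"y": 0,"z": 1,"claw": 60},
  {"wx": 0,"wy": 0,"wz": 0,"x": 0,"y": 0,"z": 0.8,"claw": 60},
  {"wx": 0,"wy": 0,"wz": 0,"x": 0,"y": 0,"z": 0.4,"claw": 60},
  {"wx": 0,"wy": 0,"wz": 0,"x": 0,"y": 0,"z": 0,"claw": 45},
  {"wx": 0,"wy": 0,"wz": 0,"x": 0,"y": 0,"z": 0,"claw": 30},
  {"wx": 0,"wy": 0,"wz": 0,"x": 0,"y": 0,"z": 0,"claw": 30},
  {"wx": 0,"wy": 0,"wz": 0,"x": 0,"y": 0,"z": 0,"claw": 30},
  {"wx": 0,"wy": 0,"wz": 0,"x": 0,"y": 0,"z": 0,"claw": 30},
])

```text
time: 24.2
tcp_pos: [0.3457, -0.326, 0.0352]
orientation: [3.141, 0.001, 1.571]
wrist_force: [-0.1, 0.9, -0.7]
finger_gap: 0.0354
grip_force: 31.6
```

>>> carry_out([
  {"wx": 0,"wy": 0,"wz": 0,"x": 0,"y": 0,"z": -0.5,"claw": 30},
  {"wx": 0,"wy": 0,"wz": 0,"x": 0,"y": 0,"z": -1,"claw": 30},
  {"wx": 0,"wy": 0,"wz": 0,"x": 0,"y": 0,"z": -1,"claw": 30},
  {"wx": 0,"wy": 0,"wz": 0,"x": 0,"y": 0,"z": -1,"claw": 30},
  {"wx": 0,"wy": 0,"wz": 0,"x": 0.4,"y": 0.4,"z": -1,"claw": 30},
  {"wx": 0,"wy": 0,"wz": 0,"x": 0.7,"y": 0.6,"z": -0.8,"claw": 30},
  {"wx": 0,"wy": 0,"wz": 0,"x": 0.9,"y": 0.8,"z": 0,"claw": 30},
  {"wx": 0,"wy": 0,"wz": 0,"x": 0.9,"y": 0.8,"z": 0,"claw": 30},
  {"wx": 0,"wy": 0,"wz": 0,"x": 0.9,"y": 0.8,"z": 0,"claw": 30},
  {"wx": 0,"wy": 0,"wz": 0,"x": 0.9,"y": 0.8,"z": 0,"claw": 30},
])

```text
time: 25.2
tcp_pos: [0.4512, -0.2072, 0.1683]
orientation: [3.14, 0.001, 1.571]
wrist_force: [-0.4, -0.3, -1.0]
finger_gap: 0.0351
grip_force: 31.6
```

>>> carry_out([
  {"wx": 0,"wy": 0,"wz": 0,"x": 0.9,"y": 0.8,"z": 0,"claw": 30},
  {"wx": 0,"wy": 0,"wz": 0,"x": 0.9,"y": 0.8,"z": 0,"claw": 30},
  {"wx": 0,"wy": 0,"wz": 0,"x": 0.9,"y": 0.8,"z": 0,"claw": 30},
  {"wx": 0,"wy": 0,"wz": 0,"x": 0.9,"y": 0.8,"z": 0,"claw": 30},
  {"wx": 0,"wy": 0,"wz": 0,"x": 0.9,"y": 0.8,"z": 0,"claw": 30},
  {"wx": 0,"wy": 0,"wz": 0,"x": 0.9,"y": 0.8,"z": 0,"claw": 30},
  {"wx": 0,"wy": 0,"wz": 0,"x": 0.9,"y": 0.8,"z": 0,"claw": 30},
  {"wx": 0,"wy": 0,"wz": 0,"x": 0.9,"y": 0.8,"z": 0,"claw": 30},
  {"wx": 0,"wy": 0,"wz": 0,"x": 0.9,"y": 0.8,"z": 0,"claw": 30},
  {"wx": 0,"wy": 0,"wz": 0,"x": 0.9,"y": 0.7,"z": 0,"claw": 30},
])

```text
time: 26.2
tcp_pos: [0.6488, 0.018, 0.1679]
orientation: [3.14, 0.0, 1.571]
wrist_force: [0.0, -0.6, -0.3]
finger_gap: 0.0352
grip_force: 31.6
```

Run:
```python
from mat import *
t=env.observe()["tcp_pos"]; print(t)
P,im=wcloud(); cv2.imwrite("pics/w5.png",im["frame"])
print("block",fit(P[P[...,2]<.08],"block",(.6686,.1438),0,.003))
Q=P.reshape(-1,3)
for lo,hi in((.005,.012),(.02,.03),(.04,.05)):
    m=(np.hypot(Q[:,0]-.6686,Q[:,1]-.1438)<.075)&(Q[:,2]>lo)&(Q[:,2]<hi); p=Q[m,:2]
    s=least_squares(lambda x:np.hypot(*(p-x[:2]).T)-x[2],(.6686,.1438,.06),loss="soft_l1",f_scale=.001); print(lo,m.sum(),s.x.round(4))
for c in("scene","side"):
    q=cloud(env.get_image(c)); print(c,"spool",fit(q[q[...,2]<t[2]-.008],"spool",t,t[2]-.0352,.002))
    for z in((.070,.092),):
        k=q[(q[...,2]>z[0])&(q[...,2]<.094)]; print("narrow",fit(k,"narrow_pot",(.65,-.1125),.014,.0))
```

```text
[0.64876485 0.01795985 0.16786689]
block (array([0.66580824, 0.13677509, 0.00614378]), 20962, np.float64(0.0027046743005341486))
0.005 0 [0.6686 0.1438 0.06  ]
0.02 55 [0.6666 0.1399 0.058 ]
0.04 916 [0.6665 0.1408 0.0546]
scene spool (array([0.65071842, 0.02462707, 0.13266689]), 223, np.float64(0.0007130676768294514))
narrow (array([ 0.65177624, -0.11287072,  0.01265325]), 375, np.float64(0.0004937343839752032))
side spool (array([0.64953896, 0.01944934, 0.13266689]), 241, np.float64(0.001062143531878293))
narrow (array([ 0.65166576, -0.11427561,  0.01468273]), 114, np.float64(0.0008003594054163676))
```

View pics/w5.png

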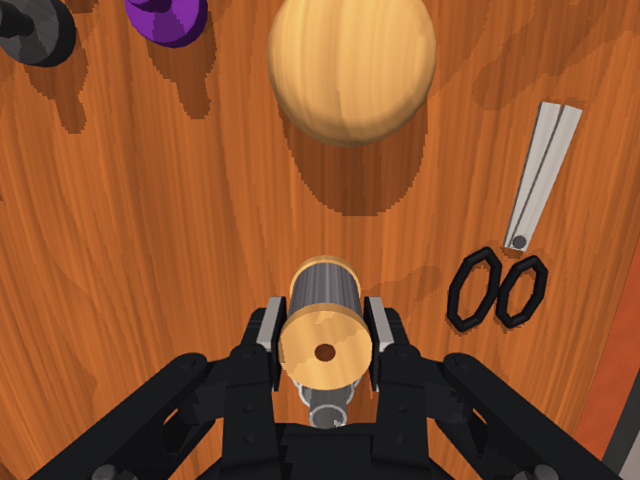

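The wrist view shows the spool held upright at (325,350), with the block's dome at (352,70). The dome isn't exactly an ellipsoid, so I fit its centre by horizontal slices from the two fixed cameras and the wrist.

Run:
```python
from mat import *
C=[np.load(c+"0.npy").reshape(-1,3) for c in("scene","side")]+[wcloud()[0].reshape(-1,3)]
C[0]=C[0]+[0,0,.0015]
allx=[]
E=np.arange(.008,.068,.004)
def go(Q,nm):
    Q=Q[(np.hypot(Q[:,0]-.668,Q[:,1]-.142)<.068)&(Q[:,2]>.008)&(Q[:,2]<.075)]
    k=np.polynomial.chebyshev
    # r^2 as cubic in z, common centre
    f=lambda x: (np.hypot(*(Q[:,:2]-x[:2]).T)**2-np.polyval(x[2:],Q[:,2]/.07)*.0036)/.1
    s=least_squares(f,[.668,.142,0,-1,0,1],loss="soft_l1",f_scale=.002)
    print(nm,len(Q),s.x.round(4),np.median(abs(s.fun)).round(5), "r(0.01)",(np.polyval(s.x[2:],.01/.07)*.0036)**.5)
for q,n in zip(C,("scene","side","wrist")): go(q,n)
go(np.vstack(C[:2]),"both")
for q,n in zip(C,("scene","side","wrist")):
    m=(np.hypot(q[:,0]-.668,q[:,1]-.142)<.08)&(q[:,2]>.055); t=q[m]; print(n,"zmax",np.percentile(t[:,2],99.5).round(4),t[t[:,2]>np.percentile(t[:,2],85)].mean(0).round(4))
    # extremal extents of the dome
    m=(np.hypot(q[:,0]-.668,q[:,1]-.142)<.075)&(q[:,2]>.01); p=q[m]; print("  ext x",np.percentile(p[:,0],[.3,99.7]).round(4),"y",np.percentile(p[:,1],[.3,99.7]).round(4))
```

```text
scene 4740 [ 0.6685  0.1439 -3.6882  4.3155 -1.7417  1.1862] 0.00106 r(0.01) 0.06043894475489809
side 3460 [ 0.6666  0.1419 -3.4188  3.8934 -1.5531  1.1571] 0.0013 r(0.01) 0.060141657851059245
wrist 21116 [ 0.6667  0.1412 -7.2534 11.6317 -6.5024  2.1526] 0.00085 r(0.01) 0.07199742070468332
both 8200 [ 0.668   0.1429 -3.6166  4.1912 -1.6746  1.1728] 0.00137 r(0.01) 0.060255941142839345
scene zmax 0.0711 [0.67   0.1439 0.0696]
  ext x [0.6253 0.7285] y [0.0861 0.1997]
side zmax 0.0712 [0.6659 0.1432 0.0697]
  ext x [0.6074 0.7196] y [0.1024 0.2025]
wrist zmax 0.0707 [0.6663 0.1416 0.0696]
  ext x [0.6108 0.7188] y [0.0842 0.1715]
```

>>> carry_out([
  {"wx": 0,"wy": 0,"wz": 0,"x": -0.11,"y": 0.36,"z": 0.3,"claw": 30},
  {"wx": 0,"wy": 0,"wz": 0,"x": 0,"y": 0,"z": 0.8,"claw": 30},
  {"wx": 0,"wy": 0,"wz": 0,"x": 0,"y": 0,"z": 0.9,"claw": 30},
  {"wx": 0,"wy": 0,"wz": 0,"x": 0,"y": 0,"z": 0.9,"claw": 30},
  {"wx": 0,"wy": 0,"wz": 0,"x": 0,"y": 0,"z": 0.8,"claw": 30},
  {"wx": 0,"wy": 0,"wz": 0,"x": 0,"y": 0,"z": 0.6,"claw": 30},
  {"wx": 0,"wy": 0,"wz": 0,"x": 0,"y": 0,"z": 0.5,"claw": 30},
  {"wx": 0,"wy": 0,"wz": 0,"x": 0,"y": 0,"z": 0.3,"claw": 30},
  {"wx": 0,"wy": 0,"wz": 0,"x": 0,"y": 0,"z": 0.1,"claw": 30},
  {"wx": 0,"wy": 0,"wz": 0,"x": 0,"y": 0,"z": 0,"claw": 30},
])

```text
time: 27.4
tcp_pos: [0.6569, 0.0142, 0.037]
orientation: [3.141, -0.0, 1.571]
wrist_force: [0.8, 0.2, -0.3]
finger_gap: 0.0352
grip_force: 31.6
```

>>> carry_out([
  {"wx": 0,"wy": 0,"wz": 0,"x": 0.04,"y": 0.04,"z": 0.07,"claw": 30},
  {"wx": 0,"wy": 0,"wz": 0,"x": 0,"y": 0,"z": 0,"claw": 30},
  {"wx": 0,"wy": 0,"wz": 0,"x": 0,"y": 0,"z": 0,"claw": 42},
  {"wx": 0,"wy": 0,"wz": 0,"x": 0,"y": 0,"z": 0,"claw": 60},
  {"wx": 0,"wy": 0,"wz": 0,"x": 0,"y": 0,"z": 0,"claw": 60},
  {"wx": 0,"wy": 0,"wz": 0,"x": 0,"y": 0,"z": 0,"claw": 60},
  {"wx": 0,"wy": 0,"wz": 0,"x": 0,"y": 0,"z": -0.8,"claw": 60},
  {"wx": 0,"wy": 0,"wz": 0,"x": 0,"y": 0,"z": -1,"claw": 60},
  {"wx": 0,"wy": 0,"wz": 0,"x": 0,"y": 0,"z": -1,"claw": 60},
  {"wx": 0,"wy": 0,"wz": 0,"x": 0,"y": -0.2,"z": -1,"claw": 60},
])

```text
time: 28.4
tcp_pos: [0.6529, 0.0152, 0.1309]
orientation: [3.141, 0.0, 1.571]
wrist_force: [0.6, 0.2, -0.4]
finger_gap: 0.06
grip_force: 0.0
```

>>> carry_out([
  {"wx": 0,"wy": 0,"wz": 0,"x": 0.6,"y": -0.9,"z": 0,"claw": 60},
  {"wx": 0,"wy": 0,"wz": 0,"x": 0.6,"y": -0.9,"z": 0,"claw": 60},
  {"wx": 0,"wy": 0,"wz": 0,"x": 0.6,"y": -0.9,"z": 0,"claw": 60},
  {"wx": 0,"wy": 0,"wz": 0,"x": 0.7,"y": -0.9,"z": 0,"claw": 60},
  {"wx": 0,"wy": 0,"wz": 0,"x": 0.7,"y": -0.9,"z": 0,"claw": 60},
  {"wx": 0,"wy": 0,"wz": 0,"x": 0.7,"y": -0.9,"z": 0,"claw": 60},
  {"wx": 0,"wy": 0,"wz": 0,"x": 0.7,"y": -0.9,"z": 0,"claw": 60},
  {"wx": 0,"wy": 0,"wz": 0,"x": 0.7,"y": -0.9,"z": 0,"claw": 60},
  {"wx": 0,"wy": 0,"wz": 0,"x": 0.7,"y": -0.9,"z": 0,"claw": 60},
  {"wx": 0,"wy": 0,"wz": 0,"x": 0.5,"y": -0.9,"z": 0,"claw": 60},
])

```text
time: 29.4
tcp_pos: [0.4268, 0.1786, 0.1303]
orientation: [3.141, -0.0, 1.571]
wrist_force: [-0.4, 0.6, -0.2]
finger_gap: 0.0601
grip_force: 0.0
```

```bash
python3 look.py weight .4272 .176
python3 - <<'E'
from mat import *
for c in("scene","side"):
    i=env.get_image(c); q=cloud(i); print(c,"spool",fit(q,"spool",(.658,.015),0,.004)); cv2.imwrite(f"pics/{c}2.png",i["frame"])
E
```

```text
29.4 [0.4268 0.1786 0.1303] 0.06009876753040622
weight (array([ 4.26297606e-01,  1.74293395e-01, -1.52655700e-04]), 4500, np.float64(0.00041445819386325133))
scene spool (array([ 0.65798982,  0.01828669, -0.00150673]), 738, np.float64(0.0005801181079188623))
side spool (array([6.58613758e-01, 1.47250538e-02, 2.24630698e-04]), 539, np.float64(0.0010312615726483683))
```

>>> carry_out([
  {"wx": 0,"wy": 0,"wz": 0,"x": -0.17,"y": -0.02,"z": 0.4,"claw": 50},
  {"wx": 0,"wy": 0,"wz": 0,"x": 0,"y": 0,"z": 0.9,"claw": 50},
  {"wx": 0,"wy": 0,"wz": 0,"x": 0,"y": 0,"z": 0.9,"claw": 50},
  {"wx": 0,"wy": 0,"wz": 0,"x": 0,"y": 0,"z": 0.8,"claw": 50},
  {"wx": 0,"wy": 0,"wz": 0,"x": 0,"y": 0,"z": 0.4,"claw": 50},
  {"wx": 0,"wy": 0,"wz": 0,"x": 0,"y": 0,"z": 0.2,"claw": 35},
  {"wx": 0,"wy": 0,"wz": 0,"x": 0,"y": 0,"z": 0,"claw": 16},
  {"wx": 0,"wy": 0,"wz": 0,"x": 0,"y": 0,"z": 0,"claw": 16},
  {"wx": 0,"wy": 0,"wz": 0,"x": 0,"y": 0,"z": 0,"claw": 16},
  {"wx": 0,"wy": 0,"wz": 0,"x": 0,"y": 0,"z": 0,"claw": 16},
], force=60)

```text
time: 30.55
tcp_pos: [0.4271, 0.1735, 0.0399]
orientation: [-3.141, 0.0, 1.571]
wrist_force: [-0.5, -0.9, -4.8]
finger_gap: 0.0217
grip_force: 58.9
```

>>> carry_out([
  {"wx": 0,"wy": 0,"wz": 0,"x": 0,"y": 0,"z": 0,"claw": 16},
  {"wx": 0,"wy": 0,"wz": 0,"x": 0,"y": 0,"z": -0.3,"claw": 16},
  {"wx": 0,"wy": 0,"wz": 0,"x": 0,"y": 0,"z": -0.8,"claw": 16},
  {"wx": 0,"wy": 0,"wz": 0,"x": 0,"y": 0,"z": -0.9,"claw": 16},
  {"wx": 0,"wy": 0,"wz": 0,"x": 0,"y": 0,"z": -0.9,"claw": 16},
  {"wx": 0,"wy": 0,"wz": 0,"x": 0,"y": 0,"z": -0.8,"claw": 16},
  {"wx": 0,"wy": 0,"wz": 0,"x": 0,"y": 0,"z": -0.3,"claw": 16},
  {"wx": 0,"wy": 0,"wz": 0,"x": 0,"y": 0,"z": 0,"claw": 16},
  {"wx": 0,"wy": 0,"wz": 0,"x": 0,"y": 0,"z": 0,"claw": 16},
  {"wx": 0,"wy": 0,"wz": 0,"x": 0,"y": 0,"z": 0,"claw": 16},
])

```text
time: 31.55
tcp_pos: [0.4262, 0.1732, 0.1385]
orientation: [-3.139, 0.001, 1.571]
wrist_force: [-0.6, 0.1, -5.6]
finger_gap: 0.0222
grip_force: 59.5
```

>>> carry_out([
  {"wx": 0,"wy": 0,"wz": 0,"x": 0.1,"y": 0.3,"z": 0,"claw": 16},
  {"wx": 0,"wy": 0,"wz": 0,"x": 0.3,"y": 0.6,"z": 0,"claw": 16},
  {"wx": 0,"wy": 0,"wz": 0,"x": 0.5,"y": 0.8,"z": 0,"claw": 16},
  {"wx": 0,"wy": 0,"wz": 0,"x": 0.5,"y": 0.9,"z": 0,"claw": 16},
  {"wx": 0,"wy": 0,"wz": 0,"x": 0.5,"y": 0.9,"z": 0,"claw": 16},
  {"wx": 0,"wy": 0,"wz": 0,"x": 0.5,"y": 0.9,"z": 0,"claw": 16},
  {"wx": 0,"wy": 0,"wz": 0,"x": 0.5,"y": 0.9,"z": 0,"claw": 16},
  {"wx": 0,"wy": 0,"wz": 0,"x": 0.4,"y": 0.8,"z": 0,"claw": 16},
  {"wx": 0,"wy": 0,"wz": 0,"x": 0.2,"y": 0.5,"z": 0,"claw": 16},
  {"wx": 0,"wy": 0,"wz": 0,"x": 0,"y": 0,"z": 0,"claw": 16},
])

```text
time: 32.55
tcp_pos: [0.5938, 0.2616, 0.1379]
orientation: [-3.141, 0.0, 1.571]
wrist_force: [-0.7, -0.9, -5.2]
finger_gap: 0.0222
grip_force: 59.8
```

Run:
```python
from mat import *
t=env.observe()["tcp_pos"]; print(t)
P,im=wcloud(); cv2.imwrite("pics/w6.png",im["frame"])
def cards(P,F,n):
    Q=P.reshape(-1,3); F=F.reshape(-1,3).astype(int)
    m=(np.hypot(Q[:,0]-.593,Q[:,1]-.314)<.09)&(abs(Q[:,2]-.0075)<.005)&(F[:,0]>120)&(abs(F[:,2]-F[:,0])<60)
    p=Q[m,:2]; h=cv2.convexHull((p*1000).astype(np.float32)).reshape(-1,2)
    print(n,m.sum(),cv2.minAreaRect(h))
cards(P,im["frame"],"wrist")
for c in("scene","side"): cards(np.load(c+"0.npy"),cv2.imread(f"pics/{c}0.png"),c)
for c in("scene","side"):
    q=cloud(env.get_image(c)); q=q[q[...,2]<t[2]-.012]; print(c,"weight",fit(q,"weight",t,t[2]-.0399,-.004))
print("wrist weight",fit(P,"weight",t,t[2]-.0399,-.004))
```

```text
[0.59384681 0.26157577 0.13789398]
wrist 19743 ((590.95166015625, 311.5184326171875), (93.21803283691406, 122.12445068359375), 9.364103317260742)
scene 3212 ((593.18505859375, 313.12799072265625), (96.2100830078125, 125.2890396118164), 7.784864902496338)
side 3618 ((591.7654418945312, 310.2551574707031), (92.55610656738281, 127.673095703125), 8.967557907104492)
scene weight (array([0.59343739, 0.26539106, 0.09708405]), 821, np.float64(0.000580234447017651))
side weight (array([0.59139705, 0.26217678, 0.09871494]), 824, np.float64(0.0006084948011539533))
wrist weight (array([0.59333662, 0.26384464, 0.09869588]), 13013, np.float64(0.0008625635869513992))
```

View pics/w6.png

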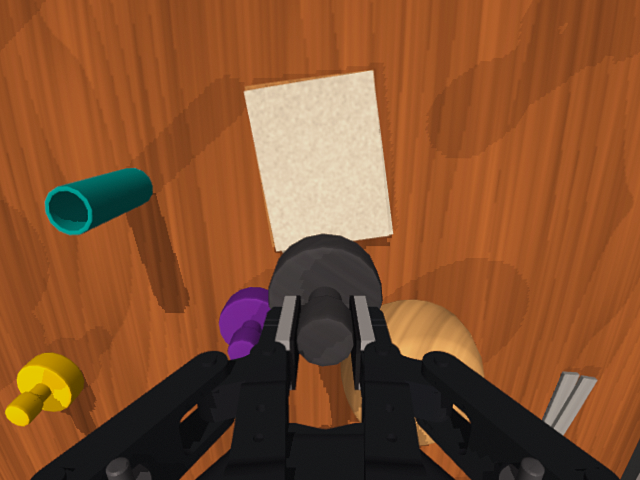

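The wrist view shows the weight held knob up at (325,300) and the cards centred near (322,160), so it needs 48 mm in +y. I then lower it.

>>> carry_out([
  {"wx": 0,"wy": 0,"wz": 0,"x": 0.5,"y": -0.05,"z": 0,"claw": 16},
  {"wx": 0,"wy": 0,"wz": 0,"x": 0.8,"y": 0,"z": 0,"claw": 16},
  {"wx": 0,"wy": 0,"wz": 0,"x": 0.6,"y": 0,"z": 0,"claw": 16},
  {"wx": 0,"wy": 0,"wz": 0,"x": 0,"y": 0,"z": 0.6,"claw": 16},
  {"wx": 0,"wy": 0,"wz": 0,"x": 0,"y": 0,"z": 0.8,"claw": 16},
  {"wx": 0,"wy": 0,"wz": 0,"x": 0,"y": 0,"z": 0.8,"claw": 16},
  {"wx": 0,"wy": 0,"wz": 0,"x": 0,"y": 0,"z": 0.7,"claw": 16},
  {"wx": 0,"wy": 0,"wz": 0,"x": 0,"y": 0,"z": 0.4,"claw": 16},
  {"wx": 0,"wy": 0,"wz": 0,"x": 0,"y": 0,"z": 0.2,"claw": 16},
  {"wx": 0,"wy": 0,"wz": 0,"x": 0,"y": 0,"z": 0,"claw": 16},
])

```text
time: 33.7
tcp_pos: [0.5903, 0.3081, 0.0516]
orientation: [-3.14, 0.001, 1.571]
wrist_force: [0.5, -0.0, -6.4]
finger_gap: 0.0221
grip_force: 60.0
```

>>> carry_out([
  {"wx": 0,"wy": 0,"wz": 0,"x": 0.06,"y": 0.03,"z": 0,"claw": 16},
  {"wx": 0,"wy": 0,"wz": 0,"x": 0,"y": 0,"z": 0.08,"claw": 16},
  {"wx": 0,"wy": 0,"wz": 0,"x": 0,"y": 0,"z": 0.05,"claw": 16},
  {"wx": 0,"wy": 0,"wz": 0,"x": 0,"y": 0,"z": 0,"claw": 16},
  {"wx": 0,"wy": 0,"wz": 0,"x": 0,"y": 0,"z": 0,"claw": 32},
  {"wx": 0,"wy": 0,"wz": 0,"x": 0,"y": 0,"z": 0,"claw": 50},
  {"wx": 0,"wy": 0,"wz": 0,"x": 0,"y": 0,"z": 0,"claw": 50},
  {"wx": 0,"wy": 0,"wz": 0,"x": 0,"y": 0,"z": -0.6,"claw": 50},
  {"wx": 0,"wy": 0,"wz": 0,"x": 0,"y": 0,"z": -1,"claw": 50},
  {"wx": 0,"wy": 0,"wz": 0,"x": 0,"y": 0,"z": -1,"claw": 50},
])

```text
time: 34.7
tcp_pos: [0.5917, 0.31, 0.1161]
orientation: [3.141, -0.0, 1.571]
wrist_force: [0.9, -0.2, 0.6]
finger_gap: 0.0501
grip_force: 0.0
```

>>> carry_out([
  {"wx": 0,"wy": 0,"wz": 0,"x": 0,"y": 0,"z": -1,"claw": 50},
  {"wx": 0,"wy": 0,"wz": 0,"x": 0,"y": -0.9,"z": -0.8,"claw": 50},
  {"wx": 0,"wy": 0,"wz": 0,"x": 0,"y": -0.9,"z": 0,"claw": 50},
  {"wx": 0,"wy": 0,"wz": 0,"x": 0,"y": -0.9,"z": 0,"claw": 50},
  {"wx": 0,"wy": 0,"wz": 0,"x": 0,"y": -0.9,"z": 0,"claw": 50},
  {"wx": 0,"wy": 0,"wz": 0,"x": 0,"y": -0.9,"z": 0,"claw": 50},
  {"wx": 0,"wy": 0,"wz": 0,"x": 0,"y": -0.9,"z": 0,"claw": 50},
  {"wx": 0,"wy": 0,"wz": 0,"x": 0,"y": 0,"z": 0,"claw": 50},
  {"wx": 0,"wy": 0,"wz": 0,"x": 0,"y": 0,"z": 0,"claw": 50},
  {"wx": 0,"wy": 0,"wz": 0,"x": 0,"y": 0,"z": 0,"claw": 50},
])

```text
time: 35.7
tcp_pos: [0.4579, 0.3102, 0.1604]
orientation: [3.139, -0.001, 1.57]
wrist_force: [-0.4, -0.7, -1.0]
finger_gap: 0.0503
grip_force: 0.0
```

Run:
```python
from mat import *
for c in("scene","side"):
    i=env.get_image(c); q=cloud(i); cv2.imwrite(f"pics/{c}9.png",i["frame"])
    print(c,"weight",fit(q,"weight",(.5915,.3117),.008,.004)[0],"spool",fit(q,"spool",(.658,.015),0,.004)[0],"jar",fit(q,"jar",(.5565,-.33))[0],
     "\n wide",fit(q[q[...,2]<.037],"wide_pot",(.65,-.1125),.006,.003)[0],"med",fit(q[(q[...,2]>.039)&(q[...,2]<.064)],"medium_pot",(.65,-.1125),.01,0)[0],"nar",fit(q[q[...,2]>.067],"narrow_pot",(.65,-.1125),.014,0)[0])
```

```text
scene weight [0.59318339 0.3144313  0.00665359] spool [ 0.65798794  0.01831506 -0.00155297] jar [ 0.5562705  -0.32888381 -0.00181739] 
 wide [ 0.64948844 -0.11261413  0.00629809] med [ 0.64978466 -0.11294677  0.01118345] nar [ 0.65177278 -0.11280808  0.01292189]
side weight [0.5912633  0.31104053 0.00798853] spool [6.58509710e-01 1.48050769e-02 3.37283626e-04] jar [ 5.56191365e-01 -3.31990921e-01  4.35201015e-04] 
 wide [ 0.64984374 -0.11481471  0.0063594 ] med [ 0.64969497 -0.11503992  0.01094973] nar [ 0.65043524 -0.11476821  0.01517516]
```

View pics/scene9.png

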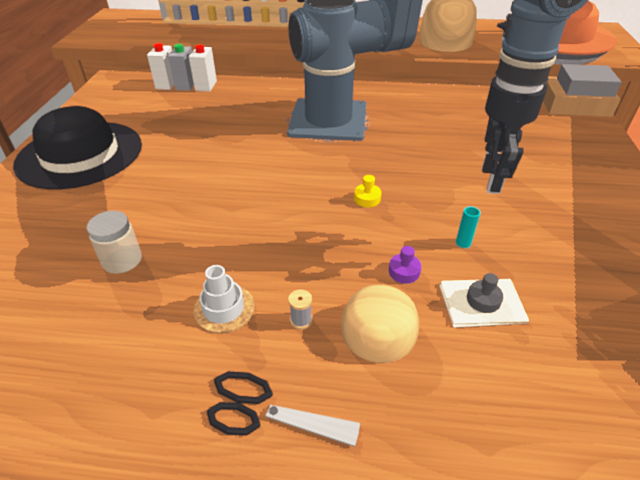

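The picture shows the pots nested on the mat at (222,297), the spool midway at (300,308), and the weight knob up on the cards at (486,294). The jar and the look-alikes haven't moved, and the arm is clear.

```bash
python3 -c "
from cell import env
print(env.hand_in())"
```

```text
the job is handed in; nothing more can be done
None
```

The job is handed in: the pots are nested in order on the cork mat, the spool stands midway between the mat and the hat block, the iron weight is knob up on the cards, and the jar and look-alikes were left alone.

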